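Clear the loupe and draw out the film scanner's tray

TASK

The film scanner's tray has to come out for the next strips, but a loupe has been left standing on the desk in its way. Slide the loupe aside with the fingertips, upright and without lifting it, so that it stands clear of the tray's path; then hook a fingertip behind the tray's lip and draw the tray all the way out to its stop. Do not grip the lip, do not let the tray bump the loupe, and leave the other things where they stand.

Things in the scene. Friction and masses are not known exactly. Their poses are not given: they have to be found in the camera images.
- scanner_front (a point): Desktop film scanner, white and grey, fixed: 450 deep, 300 wide, 78 high, on the robot's left, front face turned to the robot's right. This point lies on the desk at the foot of the middle of its front face; its x points from the front face (plane x = 0) back into the machine, y along the face, z up. The 150 wide tray comes out of a slot towards -x, centred on y = 0.
- film_tray (a joint): How far the film tray is drawn out of the scanner, in m: 0 = home, 0.150 = fully out at its stop. It starts between 0 and 0.025. Its front plate (160 wide, 24 to 52 above the desk) lies 60 in front of the scanner face at home, 210 at the stop. It slides stiffly (about 2.5 N, no spring) and stays where it is left.
- lip_hook (a point): Middle of the rear face (towards the scanner) of the tray's upturned lip, 12 below the lip's top and 12 above the tray floor; moves with the tray, axes as the scanner's. At home it is 50 in front of the scanner's face: between them a flat open strip of tray, 142 wide between side rims 8 high, for the fingertip. Tray floor 34, lip top 58 above the desk; lip with front plate 10 thick.
- loupe: Loupe for viewing film: upright, round, 46 in diameter and 52 high, black with a clear foot 43 in diameter, about 120 g (varies). Loose on the desk in front of the tray. Origin at the centre of its underside, z up its axis.
- canister: Bystander: black 35 mm film canister with grey cap, upright, 34 in diameter, 51 high. Origin at the centre of its underside.
- carton: Bystander: cardboard carton of slide mounts, 57 x 57 x 48.5 high, lying on the scanner lid (78 above the desk). Origin at the centre of its underside.
- blower: Bystander: dark rubber dust blower standing on its foot with its nozzle up, 58 in diameter, 105 high. Origin at the centre of its underside.
Mind the look-alikes: they are no part of the job. What is shaped like the loupe but red is not meant.

How it is judged (in metres and radians):
On the way, in this order (a step that is already met when the one before it is completed fails the run):
1. the loupe has been slid clear of the tray's path and stands upright on the desk ((y of loupe in the frame of scanner_front above 0.104 m or y of loupe in the frame of scanner_front below -0.104 m or x of loupe in the frame of scanner_front below -0.236 m) and height (world z) of loupe below 0.005 m and angle between loupe's own z axis and vertical below 0.1 rad), for 0.1 s.
2. a fingertip bears on the tray's lip while the tray is still mostly in (contact force between the fingers and film_tray_c1 above 0.5 N and value of joint film_tray below 0.1 m), for 0.05 s.
3. the tray is drawn out to its stop (value of joint film_tray above 0.144 m), for 0.1 s.
At the end, for the whole second after the job is handed in: The tray is out to its stop within 6 mm and at rest; the loupe stands upright on the desk, at rest, beside the tray's path (its centre at least 104 mm from the tray's centreline) or beyond the reach of the drawn-out tray; canister, carton and blower stand within 15 mm of where they were (all of step 1 and value of joint film_tray above 0.144 m and velocity of joint film_tray between -0.01 and 0.01 m/s and linear speed of loupe below 0.01 m/s and distance of each of canister, carton, blower from where it was at the start of the episode below 0.015 m); the robot touches nothing.
It fails at once if the loupe is lifted off the desk (height (world z) of loupe above 0.012 m).
It fails at once if the loupe is tipped over (angle between loupe's own z axis and vertical above 0.5 rad).
It fails at once if the tray bumps the loupe (contact force between film_tray and loupe above 1 N).
It fails at once if the lip is gripped between the fingers (contact force between the fingers and film_tray_c1 above 1 N and contact force between the fingers and film_tray_c0 above 1 N).
It fails at once if a bystander is shoved or knocked over (distance of any of canister, carton, blower from where it was at the start of the episode above 0.02 m or angle between any of canister, carton, blower's own z axis and vertical above 0.4 rad).
It also fails if it takes over 50 s, if anything falls off the work surface, if the arm or the gripper's body presses on something with over 40 N, if the wrist force passes 120 N, or if a joint passes its speed limit or range.

ROBOT

A 6-joint arm with a two-finger parallel gripper is mounted at the origin on the work surface. World frame = base frame: x ahead of the robot, y to its left, z up, the work surface at z = 0. Lengths are in m, angles in degrees, forces in N, time in s.
With the tool pointing down it reaches from about 0.3 to 0.75 m from the base axis. Payload 8.5 kg.
Tool frame: the origin (TCP) lies on the centre line of the jaws, within the pads' length; the fingertips stand 19 mm ahead of it and the grasp point (between the pads) is the TCP; z points along the fingers, x is the direction in which the jaws open and shut, and the axes are right-handed (so a half turn about z gives the same grasp; the last joint's range is limited). The gripper opens to 85 mm and grips with 20 to 120 N. Pads are 22 mm wide; open, the fingers measure 114 mm over their backs; the gripper's body (76 mm by 85 mm) begins 54 mm behind the grasp point. The pads swing forward as they close: fully open they stand 13 mm farther back than shut.
Start: joints at [-76.221, 21.807, 74.336, -0, 83.858, -12.336], TCP at [0.242, -0.494, 0.25] pointing down, gripper open.
Joint ranges: [-178.18, 178.18], [-50.72, 133.34], [12.68, 142.11], [-81.47, 261.47], [9.98, 163.14], [-165.26, 165.26]. Speed limits (degrees/s): [136.94, 136.94, 180, 180, 180, 180].

INTERFACE

Orientations are given as a 3x3 rotation matrix whose columns are the frame's x, y, z axes.
In Python, from rig import env, cams, order gives the robot as it stands.
- The arm moves only by the tool step_arm, never from a script. Its argument "steps" is a list of rows, each an object with "xyz": the shift along the tool's x, y, z normalised to -1 to 1, where 1 is 0.04 m, a list of three; "turn": the turn, a rotation vector about the tool's x, y, z normalised to -1 to 1, where 1 is 0.08 rad, a list of three; "gripper": the gripper command: -1 is shut, 1 is fully open, values between are in proportion. A call has 1 to 20 rows; each row shifts and turns the commanded pose from where the row before left it, along the tool's axes as they then stand; what a row does not reach is not made up. A row lasts 1/12 s, in which the tool goes at most 41.7 mm and 7.16 degrees, less where a joint would pass 70% of its speed; a pose out of reach is approached as far as the arm can. A call with a number of a shift or a turn outside -1 to 1 is refused whole. A call with a gripper value outside its range is refused whole. The fingers move at their own pace and stop on an object; "squeeze" is the grip in N (left out, the last holds). Time passes only in rows, so rows that do not move let the fingers close. It gives the time, the measured TCP pose, the force and the opening at its end, in the units of the state.
- env.observe(): the state, without advancing time (a new reading comes with each control period).
- cams.get_image(name): name is "scene" or "top"; returns (picture, depth): 480x640x3 uint8, red, green, blue; 480x640 float32, m along the optical axis (not along the pixel's ray), 0 where there is no reading.
- cams.camera_info(name): a dict with "fx", "fy", "cx", "cy" (pixels), "extrinsics" (4x4, takes a point from camera to world coordinates). Camera axes: x right, y down, z forward; pixel columns grow to the right and rows downward; lengths in m; the calibration is good to about 2 mm. A picture is of the moment at which its call begins. camera_info takes no time and is no camera call.
- order.close_job(): hands the job in, once; it reports no verdict.
The state is a dict: "time_s": time; "q": joint angles; "qvel": joint speeds; "joint_efforts": joint torques, N m; "position": TCP position; "tool_rot": TCP orientation; "ft_force": force on the tool from outside, world axes, zero at the start; "wrist_torque": the same for the moment, N m; "grip_width": finger opening in m.
Only numpy, scipy, OpenCV 4.12 (cv2) and the standard library are available. Lean on these libraries where they do the work, as an engineer would, in place of code of your own. Each camera call takes 0.05 s, during which the arm holds its last target. There are 200 camera calls.

## Working session

There is one attempt and no reset: what is moved stays moved. The work goes in short steps, Python scripts to look and compute and a tool call to move; the robot and the scene stay as the last step left them, time stands still between calls to the robot, and variables do not carry over. Pictures are saved under pics/ and viewed, about 8 in all and at most 12, crops included, and the job is handed in when it is done.

Besides the shell and the picture viewer there is one more tool, called after "Request:" by a JSON object that holds its "method" and its "body". step_arm: Moves the arm, as the interface text tells. Scaled input: -1 to 1 covers 0.04 m each way for a shift and 0.08 rad each way for a turn. Its arguments: {"type":"object","properties":{"steps":{"type":"array"},"squeeze":{"type":"number"}},"required":["steps"]}

```bash
mkdir -p pics; ls
cat > h.py <<'E'
import numpy as np, cv2
from rig import env, cams, order
def snap(n,f):
    im,d=cams.get_image(n); cv2.imwrite(f'pics/{f}.png',im[:,:,::-1]); np.save(f'pics/{f}.npy',d); return im,d
def ray(n,u,v,z):
    c=cams.camera_info(n);E=np.array(c['extrinsics'])
    r=E[:3,:3]@np.array([(u-c['cx'])/c['fx'],(v-c['cy'])/c['fy'],1.]);o=E[:3,3]
    return o+r*(z-o[2])/r[2]
def cloud(n,d):
    c=cams.camera_info(n);E=np.array(c['extrinsics']);v,u=np.mgrid[:480,:640]
    P=np.stack([(u-c['cx'])/c['fx']*d,(v-c['cy'])/c['fy']*d,d],-1)
    W=P@E[:3,:3].T+E[:3,3]; W[d==0]=np.nan; return W
E
python3 - <<'E'
from h import *
s=env.observe();print(s['time_s'],s['position'],s['tool_rot'],s['grip_width'])
for n in ('scene','top'): snap(n,n+'0'); print(n,np.round(cams.camera_info(n)['extrinsics'],3).tolist(),cams.camera_info(n)['fx'])
E
```

```text
pics
0.0 [ 0.24203629 -0.49357253  0.24970767] [[ 4.40208845e-01 -8.97895346e-01 -3.46230170e-04]
 [-8.97894251e-01 -4.40208863e-01  1.43937222e-03]
 [-1.44481921e-03 -3.22746305e-04 -9.99998904e-01]] 0.08546551943950756
scene [[-0.252, 0.76, -0.599, 1.171], [0.968, 0.2, -0.153, 0.26], [0.003, -0.618, -0.786, 0.87], [0.0, 0.0, 0.0, 1.0]] 606.4983329221621
top [[-0.006, -0.99, 0.139, 0.415], [-1.0, 0.006, -0.001, 0.102], [0.001, -0.139, -0.99, 1.165], [0.0, 0.0, 0.0, 1.0]] 530.2506550728386
```

View pics/top0.png

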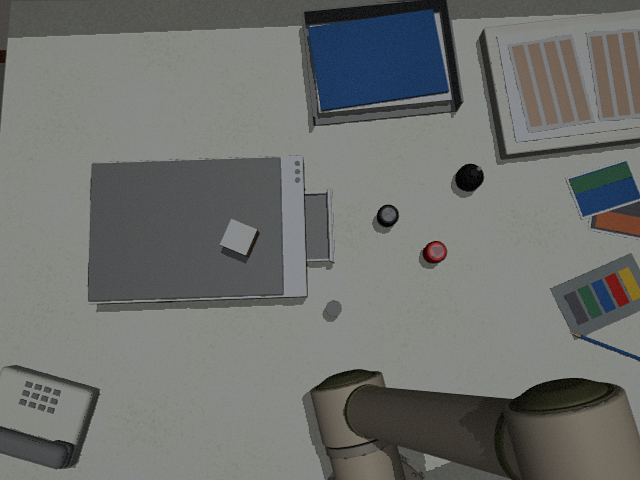

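View pics/scene0.png

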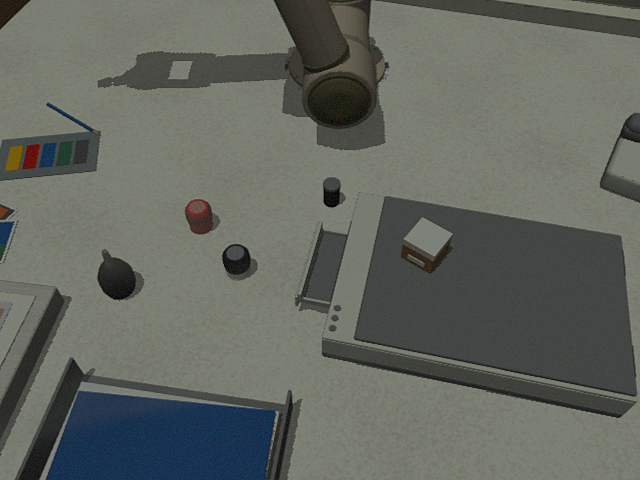

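The top view shows two loupe-shaped things: a black one at (388,215) and a red one at (434,252). The black one fits the description; the canister at (332,310) and the blower at (469,177) are bystanders. I'll confirm this in a crop and measure.

Run:
```python
from h import *
im=cv2.imread('pics/top0.png'); cv2.imwrite('pics/crop0.png',cv2.resize(im[140:340,280:500],None,fx=3,fy=3,interpolation=cv2.INTER_CUBIC)[:600])
d=np.load('pics/top0.npy');W=cloud('top',d)
for nm,(u,v),h in (('loupe',(388,215),.052),('red',(434,252),.052),('blower',(469,177),.09),('can',(332,310),.051)):
    w=W[v-20:v+20,u-20:u+20].reshape(-1,3); w=w[w[:,2]>.02]; (c,r)=cv2.minEnclosingCircle(w[w[:,2]>.6*w[:,2].max()][:,:2].astype(np.float32)); print(nm,np.round(c,4),round(r,4),'zmax',w[:,2].max(), 'ray',ray('top',u,v,h).round(4))
# scene cross-check
Ws=cloud('scene',np.load('pics/scene0.npy'))
for nm,(u,v) in (('loupe',(236,259)),('red',(199,216)),('blower',(117,278)),('can',(332,192))):
    w=Ws[v-28:v+28,u-18:u+18].reshape(-1,3); w=w[w[:,2]>.02]; (c,r)=cv2.minEnclosingCircle(w[w[:,2]>.04][:,:2].astype(np.float32)); print('S',nm,np.round(c,4),round(r,4),w[:,2].max())
# scanner lid & front
w=W[140:310,80:312].reshape(-1,3); w=w[(w[:,2]>.07)&(w[:,2]<.083)]
print('lid',cv2.minAreaRect(w[:,:2].astype(np.float32)),np.median(w[:,2]))
w=W[185:270,306:345].reshape(-1,3); t=w[w[:,2]>.045]; print('lip',cv2.minAreaRect(t[:,:2].astype(np.float32)),len(t),t[:,2].max())
w=Ws[210:310,290:345].reshape(-1,3); t=w[(w[:,2]>.048)&(w[:,2]<.062)]; print('lipS',cv2.minAreaRect(t[:,:2].astype(np.float32)),len(t))
w=Ws[190:415,320:635].reshape(-1,3); w=w[(w[:,2]>.07)&(w[:,2]<.083)]
print('lidS',cv2.minAreaRect(w[:,:2].astype(np.float32)),np.median(w[:,2]))
```

```text
loupe [ 0.6138 -0.0298] 0.0235 zmax 0.0578758697777233 ray [ 0.6122 -0.0292  0.052 ]
red [ 0.5341 -0.1295] 0.023 zmax 0.056867745097629596 ray [ 0.5324 -0.1246  0.052 ]
blower [ 0.6991 -0.2113] 0.018 zmax 0.10875429929463865 ray [ 0.6847 -0.1949  0.09  ]
can [0.4166 0.0883] 0.0166 zmax 0.05577436643528455 ray [0.4125 0.0915 0.051 ]
S loupe [ 0.6153 -0.0277] 0.0241 0.057628770542481944
S red [ 0.5367 -0.1277] 0.0244 0.05722712948862185
S blower [ 0.7012 -0.2076] 0.0288 0.10699527352311111
S can [0.4161 0.0908] 0.0189 0.05719483655640589
lid ((0.583808958530426, 0.37228870391845703), (0.29830092191696167, 0.44862672686576843), 1.7081938982009888) 0.07735264647690898
lip ((0.5846580266952515, 0.11544165015220642), (0.05879123508930206, 0.17480291426181793), 89.63086700439453) 374 0.06937243498510837
lipS ((0.594814658164978, 0.11950480192899704), (0.16315677762031555, 0.059481896460056305), 1.5957973003387451) 500
lidS ((0.5861565470695496, 0.37429720163345337), (0.3000490665435791, 0.44822224974632263), 1.5378812551498413) 0.07867665065157553
```

View pics/crop0.png

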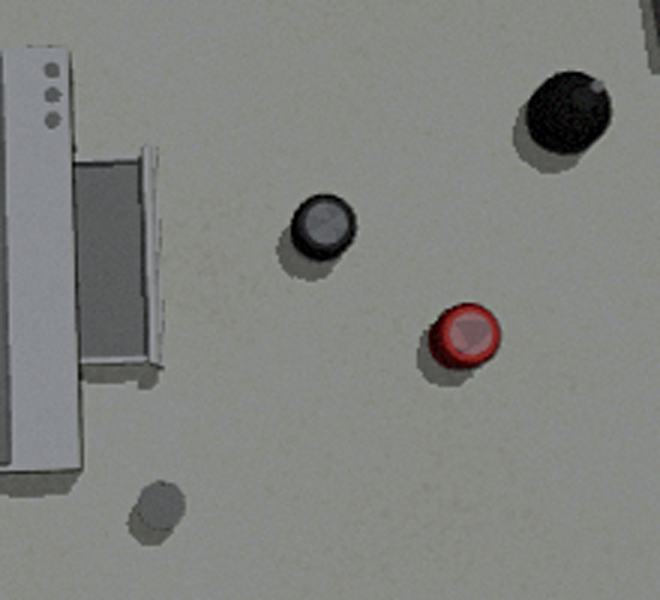

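The crop confirms it: the black loupe is at crop (325,228) and the red look-alike at (468,335). The scanner is yawed about 1.6°. The loupe sits near the centreline, about 178 mm in front of the face. I'll push it towards world +x, away from the robot, with the jaws about 30 mm apart as a cradle.

Request:
{"method": "step_arm", "body": {"steps": [{"xyz": [0, 0, 0], "turn": [0, 0, 0.9], "gripper": -0.3}, {"xyz": [0, 0, 0], "turn": [0, 0, 0.9], "gripper": -0.3}, {"xyz": [0, 0, 0], "turn": [0, 0, 0.9], "gripper": -0.3}, {"xyz": [0, 0, 0], "turn": [0, 0, 0.9], "gripper": -0.3}, {"xyz": [0, 0, 0], "turn": [0, 0, 0.9], "gripper": -0.3}, {"xyz": [0, 0, 0], "turn": [0, 0, 0.85], "gripper": -0.3}, {"xyz": [0, 0, 0], "turn": [0, 0, 0], "gripper": -0.3}]}}

```text
time_s: 0.68
position: [0.2421, -0.4937, 0.25]
tool_rot: [[0.025, -1.0, -0.0], [-1.0, -0.025, 0.001], [-0.001, 0.0, -1.0]]
ft_force: [0.5, -0.1, -0.4]
grip_width: 0.03
```

Request:
{"method": "step_arm", "body": {"steps": [{"xyz": [-0.57, -0.41, 0], "turn": [0, 0, 0], "gripper": -0.3}, {"xyz": [-0.57, -0.41, 0], "turn": [0, 0, 0], "gripper": -0.3}, {"xyz": [-0.57, -0.41, 0], "turn": [0, 0, 0], "gripper": -0.3}, {"xyz": [-0.57, -0.41, 0], "turn": [0, 0, 0], "gripper": -0.3}, {"xyz": [-0.57, -0.41, 0], "turn": [0, 0, 0], "gripper": -0.3}, {"xyz": [-0.57, -0.41, 0], "turn": [0, 0, 0], "gripper": -0.3}, {"xyz": [-0.57, -0.41, 0], "turn": [0, 0, 0], "gripper": -0.3}, {"xyz": [-0.57, -0.41, 0], "turn": [0, 0, 0], "gripper": -0.3}, {"xyz": [-0.57, -0.41, 0], "turn": [0, 0, 0], "gripper": -0.3}, {"xyz": [-0.57, -0.41, 0], "turn": [0, 0, 0], "gripper": -0.3}, {"xyz": [-0.57, -0.41, 0], "turn": [0, 0, 0], "gripper": -0.3}, {"xyz": [-0.57, -0.41, 0], "turn": [0, 0, 0], "gripper": -0.3}, {"xyz": [-0.57, -0.41, 0], "turn": [0, 0, 0], "gripper": -0.3}, {"xyz": [-0.57, -0.41, 0], "turn": [0, 0, 0], "gripper": -0.3}, {"xyz": [-0.57, -0.41, 0], "turn": [0, 0, 0], "gripper": -0.3}, {"xyz": [-0.57, -0.41, 0], "turn": [0, 0, 0], "gripper": -0.3}, {"xyz": [-0.57, -0.41, 0], "turn": [0, 0, 0], "gripper": -0.3}, {"xyz": [-0.57, -0.41, 0], "turn": [0, 0, 0], "gripper": -0.3}, {"xyz": [-0.57, -0.41, 0], "turn": [0, 0, 0], "gripper": -0.3}, {"xyz": [0, 0, 0], "turn": [0, 0, 0], "gripper": -0.3}]}}

```text
time_s: 2.35
position: [0.5431, -0.0487, 0.2499]
tool_rot: [[0.034, -0.999, 0.0], [-0.999, -0.034, 0.001], [-0.001, -0.0, -1.0]]
ft_force: [-0.3, 1.1, -0.1]
grip_width: 0.0298
```

Request:
{"method": "step_arm", "body": {"steps": [{"xyz": [-0.47, -0.1, 0], "turn": [0, 0, 0], "gripper": -0.3}, {"xyz": [0, 0, 0.6], "turn": [0, 0, 0], "gripper": -0.3}, {"xyz": [0, 0, 0.6], "turn": [0, 0, 0], "gripper": -0.3}, {"xyz": [0, 0, 0.6], "turn": [0, 0, 0], "gripper": -0.3}, {"xyz": [0, 0, 0.6], "turn": [0, 0, 0], "gripper": -0.3}, {"xyz": [0, 0, 0.6], "turn": [0, 0, 0], "gripper": -0.3}, {"xyz": [0, 0, 0], "turn": [0, 0, 0], "gripper": -0.3}, {"xyz": [0, 0, 0], "turn": [0, 0, 0], "gripper": -0.3}]}}

```text
time_s: 3.02
position: [0.5447, -0.0334, 0.13]
tool_rot: [[0.029, -1.0, -0.002], [-1.0, -0.029, 0.001], [-0.001, 0.002, -1.0]]
ft_force: [0.8, 0.0, 0.9]
grip_width: 0.0298
```

Run:
```python
from h import *
im,d=snap('scene','s1'); cv2.imwrite('pics/c1.png',cv2.resize(im[120:340,130:400,::-1],None,fx=2.5,fy=2.5))
print(env.observe()['position'])
```

```text
[ 0.54534382 -0.03352402  0.13121985]
```

View pics/c1.png

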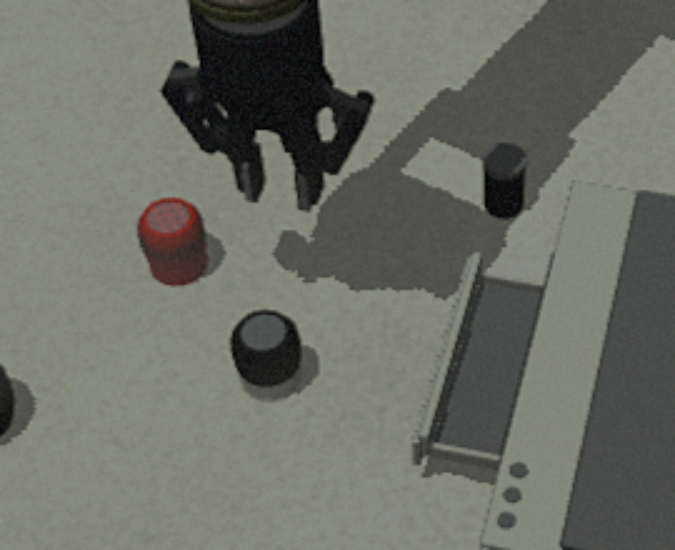

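The view shows the fingers above and behind the black loupe (crop (265,347)), with the red one at (172,240) clear to the side. I'll descend and push.

Request:
{"method": "step_arm", "body": {"steps": [{"xyz": [-0.1, 0, 0.5], "turn": [0, 0, 0], "gripper": -0.3}, {"xyz": [0, 0, 0.5], "turn": [0, 0, 0], "gripper": -0.3}, {"xyz": [0, 0, 0.5], "turn": [0, 0, 0], "gripper": -0.3}, {"xyz": [0, 0, 0.5], "turn": [0, 0, 0], "gripper": -0.3}, {"xyz": [0, 0, 0.3], "turn": [0, 0, 0], "gripper": -0.3}, {"xyz": [0, 0, 0.2], "turn": [0, 0, 0], "gripper": -0.3}, {"xyz": [0, 0, 0], "turn": [0, 0, 0], "gripper": -0.3}, {"xyz": [0, 0, 0], "turn": [0, 0, 0], "gripper": -0.3}]}}

```text
time_s: 3.73
position: [0.5456, -0.0295, 0.0314]
tool_rot: [[0.028, -1.0, 0.002], [-1.0, -0.028, -0.0], [0.001, -0.002, -1.0]]
ft_force: [-0.0, -0.8, -0.2]
grip_width: 0.0293
```

Request:
{"method": "step_arm", "body": {"steps": [{"xyz": [0, -0.2, 0], "turn": [0, 0, 0], "gripper": -0.3}, {"xyz": [0, -0.2, 0], "turn": [0, 0, 0], "gripper": -0.3}, {"xyz": [0, -0.15, 0], "turn": [0, 0, 0], "gripper": -0.3}, {"xyz": [0, -0.1, 0], "turn": [0, 0, 0], "gripper": -0.3}, {"xyz": [0, -0.1, 0], "turn": [0, 0, 0], "gripper": -0.3}, {"xyz": [0, -0.1, 0], "turn": [0, 0, 0], "gripper": -0.3}, {"xyz": [0, -0.1, 0], "turn": [0, 0, 0], "gripper": -0.3}, {"xyz": [0, -0.1, 0], "turn": [0, 0, 0], "gripper": -0.3}, {"xyz": [0, -0.1, 0], "turn": [0, 0, 0], "gripper": -0.3}, {"xyz": [0, -0.1, 0], "turn": [0, 0, 0], "gripper": -0.3}, {"xyz": [0, -0.1, 0], "turn": [0, 0, 0], "gripper": -0.3}, {"xyz": [0, -0.1, 0], "turn": [0, 0, 0], "gripper": -0.3}, {"xyz": [0, -0.1, 0], "turn": [0, 0, 0], "gripper": -0.3}]}}

```text
time_s: 4.82
position: [0.6072, -0.0274, 0.0303]
tool_rot: [[0.028, -1.0, -0.0], [-1.0, -0.028, 0.0], [-0.0, 0.0, -1.0]]
ft_force: [-2.7, -0.3, 2.8]
grip_width: 0.0303
```

Run:
```python
from h import *
im,d=snap('scene','s2'); cv2.imwrite('pics/c2.png',cv2.resize(im[120:340,130:400,::-1],None,fx=2.5,fy=2.5))
s=env.observe();print(s['position'],s['ft_force'])
```

```text
[ 0.60790551 -0.02753649  0.03037495] [-0.91971706  0.42097171  2.07963916]
```

View pics/c2.png

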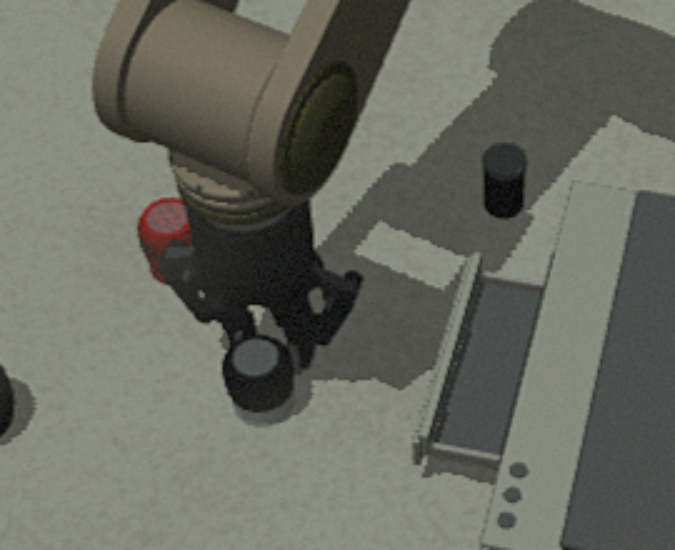

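The loupe at crop (258,372) is upright and cradled in the fingers. I'll keep pushing.

Request:
{"method": "step_arm", "body": {"steps": [{"xyz": [0, -0.125, 0], "turn": [0, 0, 0], "gripper": -0.3}, {"xyz": [0, -0.125, 0], "turn": [0, 0, 0], "gripper": -0.3}, {"xyz": [0, -0.125, 0], "turn": [0, 0, 0], "gripper": -0.3}, {"xyz": [0, -0.125, 0], "turn": [0, 0, 0], "gripper": -0.3}, {"xyz": [0, -0.125, 0], "turn": [0, 0, 0], "gripper": -0.3}, {"xyz": [0, -0.125, 0], "turn": [0, 0, 0], "gripper": -0.3}, {"xyz": [0, -0.125, 0], "turn": [0, 0, 0], "gripper": -0.3}, {"xyz": [0, -0.125, 0], "turn": [0, 0, 0], "gripper": -0.3}, {"xyz": [0, -0.125, 0], "turn": [0, 0, 0], "gripper": -0.3}, {"xyz": [0, -0.125, 0], "turn": [0, 0, 0], "gripper": -0.3}, {"xyz": [0, -0.125, 0], "turn": [0, 0, 0], "gripper": -0.3}, {"xyz": [0, -0.125, 0], "turn": [0, 0, 0], "gripper": -0.3}, {"xyz": [0, -0.125, 0], "turn": [0, 0, 0], "gripper": -0.3}, {"xyz": [0, -0.125, 0], "turn": [0, 0, 0], "gripper": -0.3}, {"xyz": [0, -0.125, 0], "turn": [0, 0, 0], "gripper": -0.3}, {"xyz": [0, -0.125, 0], "turn": [0, 0, 0], "gripper": -0.3}, {"xyz": [0, -0.125, 0], "turn": [0, 0, 0], "gripper": -0.3}, {"xyz": [0, -0.08, 0], "turn": [0, 0, 0], "gripper": -0.3}, {"xyz": [0, 0, 0], "turn": [0, 0, 0], "gripper": -0.3}, {"xyz": [0, 0, 0], "turn": [0, 0, 0], "gripper": -0.3}]}}

```text
time_s: 6.53
position: [0.6953, -0.025, 0.0301]
tool_rot: [[0.028, -1.0, 0.0], [-1.0, -0.028, 0.0], [-0.0, -0.0, -1.0]]
ft_force: [0.1, 0.6, 0.5]
grip_width: 0.0298
```

Request:
{"method": "step_arm", "body": {"steps": [{"xyz": [0, 0.2, 0], "turn": [0, 0, 0], "gripper": -0.3}, {"xyz": [0, 0.5, 0], "turn": [0, 0, 0], "gripper": -0.3}, {"xyz": [0, 0.5, 0], "turn": [0, 0, 0], "gripper": -0.3}, {"xyz": [0, 0.3, -0.5], "turn": [0, 0, 0], "gripper": -0.3}, {"xyz": [0, 0, -0.8], "turn": [0, 0, 0], "gripper": -1}, {"xyz": [0, 0, -0.8], "turn": [0, 0, 0], "gripper": -1}, {"xyz": [0, 0, -0.8], "turn": [0, 0, 0], "gripper": -1}, {"xyz": [0, 0, -0.8], "turn": [0, 0, 0], "gripper": -1}, {"xyz": [0, 0, -0.3], "turn": [0, 0, 0], "gripper": -1}, {"xyz": [0, 0, 0], "turn": [0, 0, 0], "gripper": -1}, {"xyz": [0, 0, 0], "turn": [0, 0, 0], "gripper": -1}]}}

```text
time_s: 7.45
position: [0.635, -0.0267, 0.1903]
tool_rot: [[0.028, -1.0, 0.001], [-1.0, -0.028, -0.0], [0.0, -0.001, -1.0]]
ft_force: [-0.8, 0.3, -1.9]
grip_width: 0.0001
```

Run:
```python
from h import *
s=env.observe();print(s['time_s'],s['position'],s['q'])
im,d=snap('scene','s3'); cv2.imwrite('pics/c3.png',cv2.resize(im[120:340,130:400,::-1],None,fx=2.5,fy=2.5)); W=cloud('scene',d)
X=np.array([-.028,1.]);Y=np.array([-1,-.028]);o=np.array([.5913,.148])
w=W[180:330,180:300]; m=(w[...,2]>.03)&(w[...,2]<.065)&(w[...,0]>.69)&(w[...,0]<.8); p=w[m]
if len(p): c,r=cv2.minEnclosingCircle(p[:,:2].astype(np.float32)); c=np.array(c);print('loupe',c,r,(c-o)@X,(c-o)@Y,p[:,2].max())
w=W[210:320,270:350].reshape(-1,3);t=w[(w[:,2]>.026)&(w[:,2]<.064)]
q=np.c_[(t[:,:2]-o)@X,(t[:,:2]-o)@Y,t[:,2]]
# profile over scanner x
for a in np.arange(-.1,.005,.005):
    k=q[(q[:,0]>=a)&(q[:,0]<a+.005)&(abs(q[:,1])<.06)]
    if len(k): print(round(a,3),len(k),np.percentile(k[:,2],[5,50,95]).round(3))
e=q[q[:,2]>.045];print('lip y range',np.percentile(e[:,1],[1,99]))
```

```text
7.45 [ 0.63495458 -0.02671029  0.1902601 ] [-1.30654837e+01  3.29264645e+01  6.53052109e+01  5.31112267e-03
  8.17276239e+01  7.53443933e+01]
loupe [ 0.72546864 -0.02314359] 0.0240160059183836 -0.17490031315491197 -0.12937661500102277 0.05670631901973988
-0.06 81 [0.05  0.053 0.055]
-0.055 156 [0.056 0.058 0.061]
-0.05 319 [0.033 0.044 0.06 ]
-0.045 161 [0.032 0.035 0.037]
-0.04 175 [0.032 0.035 0.038]
-0.035 171 [0.032 0.035 0.037]
-0.03 175 [0.033 0.035 0.037]
-0.025 168 [0.032 0.035 0.037]
-0.02 171 [0.032 0.035 0.037]
-0.015 181 [0.032 0.035 0.037]
-0.01 168 [0.033 0.035 0.037]
-0.005 68 [0.032 0.035 0.037]
0.0 15 [0.062 0.063 0.064]
lip y range [-0.07943485  0.07679279]
```

View pics/c3.png

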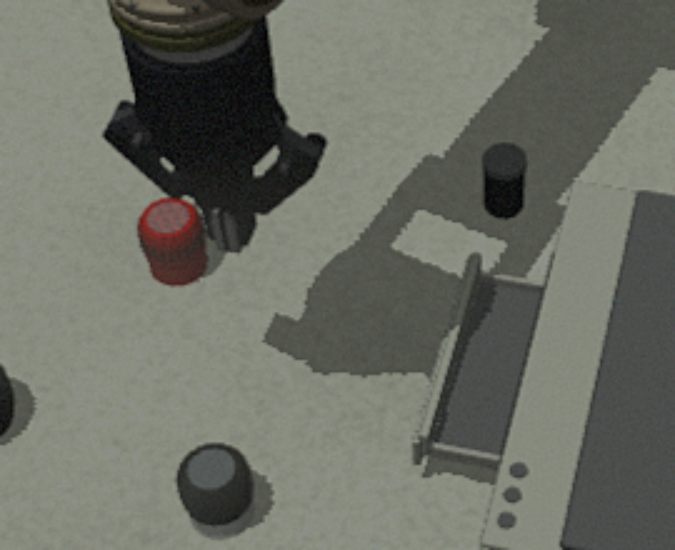

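The loupe at crop (215,484) stands upright about 129 mm from the centreline. The lip's rear face is about 50 mm in front of the scanner, so the tray is near home. I'll turn the tool 90° so its thin side fits the strip, then move above it.

Request:
{"method": "step_arm", "body": {"steps": [{"xyz": [0, 0, 0], "turn": [0, 0, -0.98], "gripper": -1}, {"xyz": [0, 0, 0], "turn": [0, 0, -0.98], "gripper": -1}, {"xyz": [0, 0, 0], "turn": [0, 0, -0.98], "gripper": -1}, {"xyz": [0, 0, 0], "turn": [0, 0, -0.98], "gripper": -1}, {"xyz": [0, 0, 0], "turn": [0, 0, -0.98], "gripper": -1}, {"xyz": [0, 0, 0], "turn": [0, 0, -0.98], "gripper": -1}, {"xyz": [0, 0, 0], "turn": [0, 0, -0.98], "gripper": -1}, {"xyz": [0, 0, 0], "turn": [0, 0, -0.98], "gripper": -1}, {"xyz": [0, 0, 0], "turn": [0, 0, -0.98], "gripper": -1}, {"xyz": [0, 0, 0], "turn": [0, 0, -0.98], "gripper": -1}, {"xyz": [0, 0, 0], "turn": [0, 0, -0.98], "gripper": -1}, {"xyz": [0, 0, 0], "turn": [0, 0, -0.98], "gripper": -1}, {"xyz": [0, 0, 0], "turn": [0, 0, -0.98], "gripper": -1}, {"xyz": [0, 0, 0], "turn": [0, 0, -0.98], "gripper": -1}, {"xyz": [0, 0, 0], "turn": [0, 0, -0.98], "gripper": -1}, {"xyz": [0, 0, 0], "turn": [0, 0, -0.98], "gripper": -1}, {"xyz": [0, 0, 0], "turn": [0, 0, -0.98], "gripper": -1}, {"xyz": [0, 0, 0], "turn": [0, 0, -0.98], "gripper": -1}, {"xyz": [0, 0, 0], "turn": [0, 0, -0.98], "gripper": -1}, {"xyz": [0, 0, 0], "turn": [0, 0, -0.98], "gripper": -1}]}}

```text
time_s: 9.17
position: [0.6345, -0.0266, 0.1881]
tool_rot: [[1.0, 0.029, -0.003], [0.029, -1.0, 0.001], [-0.003, -0.001, -1.0]]
ft_force: [0.4, -0.1, -0.4]
grip_width: -0.0002
```

Request:
{"method": "step_arm", "body": {"steps": [{"xyz": [-0.12, -0.475, 0], "turn": [0, 0, 0], "gripper": -1}, {"xyz": [-0.12, -0.475, 0], "turn": [0, 0, 0], "gripper": -1}, {"xyz": [-0.12, -0.475, 0], "turn": [0, 0, 0], "gripper": -1}, {"xyz": [-0.12, -0.475, 0], "turn": [0, 0, 0], "gripper": -1}, {"xyz": [-0.12, -0.475, 0], "turn": [0, 0, 0], "gripper": -1}, {"xyz": [-0.12, -0.475, 0], "turn": [0, 0, 0], "gripper": -1}, {"xyz": [-0.12, -0.475, 0], "turn": [0, 0, 0], "gripper": -1}, {"xyz": [-0.12, -0.475, 0], "turn": [0, 0, 0], "gripper": -1}, {"xyz": [0, 0, 0], "turn": [0, 0, 0], "gripper": -1}, {"xyz": [0, 0, 0], "turn": [0, 0, 0], "gripper": -1}, {"xyz": [0, 0, 0], "turn": [0, 0, 0], "gripper": -1}]}}

```text
time_s: 10.08
position: [0.5928, 0.1238, 0.1892]
tool_rot: [[1.0, 0.025, -0.002], [0.025, -1.0, -0.0], [-0.002, 0.0, -1.0]]
ft_force: [0.3, 0.8, 0.9]
grip_width: -0.0002
```

Down to about 0.085, then one look.

Request:
{"method": "step_arm", "body": {"steps": [{"xyz": [0, 0, 0.5], "turn": [0, 0, 0], "gripper": -1}, {"xyz": [0, 0, 0.5], "turn": [0, 0, 0], "gripper": -1}, {"xyz": [0, 0, 0.5], "turn": [0, 0, 0], "gripper": -1}, {"xyz": [0, 0, 0.5], "turn": [0, 0, 0], "gripper": -1}, {"xyz": [0, 0, 0.5], "turn": [0, 0, 0], "gripper": -1}, {"xyz": [0, 0, 0], "turn": [0, 0, 0], "gripper": -1}, {"xyz": [0, 0, 0], "turn": [0, 0, 0], "gripper": -1}]}}

```text
time_s: 10.67
position: [0.5928, 0.1234, 0.0896]
tool_rot: [[1.0, 0.024, -0.002], [0.024, -1.0, -0.0], [-0.002, 0.0, -1.0]]
ft_force: [0.9, 0.6, 0.2]
grip_width: 0.0002
```

Run:
```python
from h import *
s=env.observe();print(s['position'],s['ft_force'])
im,d=snap('scene','s4'); cv2.imwrite('pics/c4.png',cv2.resize(im[150:330,270:450,::-1],None,fx=3.2,fy=3.2))
```

```text
[0.59277636 0.12338623 0.08960398] [0.91909403 0.58306282 0.2027111 ]
```

View pics/c4.png

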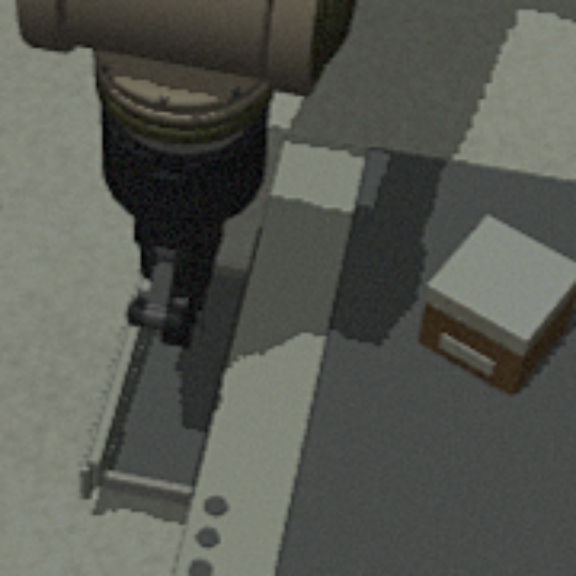

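The shut fingertips at crop (175,335) are over the open strip, between lip and face. I'll lower them behind the lip and creep to contact.

Request:
{"method": "step_arm", "body": {"steps": [{"xyz": [0, 0, 0.25], "turn": [0, 0, 0], "gripper": -1}, {"xyz": [0, 0, 0.25], "turn": [0, 0, 0], "gripper": -1}, {"xyz": [0, 0, 0.18], "turn": [0, 0, 0], "gripper": -1}, {"xyz": [0, 0, 0], "turn": [0, 0, 0], "gripper": -1}, {"xyz": [0, 0, 0], "turn": [0, 0, 0], "gripper": -1}]}}

```text
time_s: 11.13
position: [0.5927, 0.1243, 0.0627]
tool_rot: [[1.0, 0.025, -0.001], [0.025, -1.0, -0.0], [-0.001, -0.0, -1.0]]
ft_force: [-0.7, 0.2, -0.2]
grip_width: -0.0
```

Request:
{"method": "step_arm", "body": {"steps": [{"xyz": [0, 0.08, 0], "turn": [0, 0, 0], "gripper": -1}, {"xyz": [0, 0.08, 0], "turn": [0, 0, 0], "gripper": -1}, {"xyz": [0, 0.08, 0], "turn": [0, 0, 0], "gripper": -1}, {"xyz": [0, 0.08, 0], "turn": [0, 0, 0], "gripper": -1}, {"xyz": [0, 0.08, 0], "turn": [0, 0, 0], "gripper": -1}, {"xyz": [0, 0.08, 0], "turn": [0, 0, 0], "gripper": -1}, {"xyz": [0, 0.08, 0], "turn": [0, 0, 0], "gripper": -1}, {"xyz": [0, 0.08, 0], "turn": [0, 0, 0], "gripper": -1}]}}

```text
time_s: 11.8
position: [0.5937, 0.0985, 0.0634]
tool_rot: [[1.0, 0.025, 0.001], [0.025, -1.0, 0.0], [0.001, -0.0, -1.0]]
ft_force: [1.3, 2.7, 2.1]
grip_width: 0.0001
```

Request:
{"method": "step_arm", "body": {"steps": [{"xyz": [0, 0.12, 0], "turn": [0, 0, 0], "gripper": -1}, {"xyz": [0, 0.12, 0], "turn": [0, 0, 0], "gripper": -1}, {"xyz": [0, 0.12, 0], "turn": [0, 0, 0], "gripper": -1}, {"xyz": [0, 0.12, 0], "turn": [0, 0, 0], "gripper": -1}, {"xyz": [0, 0.12, 0], "turn": [0, 0, 0], "gripper": -1}, {"xyz": [0, 0.12, 0], "turn": [0, 0, 0], "gripper": -1}, {"xyz": [0, 0.12, 0], "turn": [0, 0, 0], "gripper": -1}, {"xyz": [0, 0.12, 0], "turn": [0, 0, 0], "gripper": -1}, {"xyz": [0, 0.12, 0], "turn": [0, 0, 0], "gripper": -1}, {"xyz": [0, 0.12, 0], "turn": [0, 0, 0], "gripper": -1}, {"xyz": [0, 0.12, 0], "turn": [0, 0, 0], "gripper": -1}, {"xyz": [0, 0.12, 0], "turn": [0, 0, 0], "gripper": -1}, {"xyz": [0, 0.12, 0], "turn": [0, 0, 0], "gripper": -1}, {"xyz": [0, 0.12, 0], "turn": [0, 0, 0], "gripper": -1}, {"xyz": [0, 0.12, 0], "turn": [0, 0, 0], "gripper": -1}, {"xyz": [0, 0.12, 0], "turn": [0, 0, 0], "gripper": -1}, {"xyz": [0, 0.12, 0], "turn": [0, 0, 0], "gripper": -1}, {"xyz": [0, 0.12, 0], "turn": [0, 0, 0], "gripper": -1}, {"xyz": [0, 0.12, 0], "turn": [0, 0, 0], "gripper": -1}, {"xyz": [0, 0.12, 0], "turn": [0, 0, 0], "gripper": -1}]}}

```text
time_s: 13.47
position: [0.5959, 0.0022, 0.0631]
tool_rot: [[1.0, 0.025, -0.0], [0.025, -1.0, 0.0], [-0.0, -0.0, -1.0]]
ft_force: [2.5, 3.0, -0.4]
grip_width: -0.0003
```

Request:
{"method": "step_arm", "body": {"steps": [{"xyz": [0, 0.12, 0], "turn": [0, 0, 0], "gripper": -1}, {"xyz": [0, 0.12, 0], "turn": [0, 0, 0], "gripper": -1}, {"xyz": [0, 0.12, 0], "turn": [0, 0, 0], "gripper": -1}, {"xyz": [0, 0.12, 0], "turn": [0, 0, 0], "gripper": -1}, {"xyz": [0, 0.12, 0], "turn": [0, 0, 0], "gripper": -1}, {"xyz": [0, 0.1, 0], "turn": [0, 0, 0], "gripper": -1}]}}

```text
time_s: 13.97
position: [0.5966, -0.0259, 0.0631]
tool_rot: [[1.0, 0.025, -0.0], [0.025, -1.0, -0.0], [-0.0, 0.0, -1.0]]
ft_force: [2.3, 3.4, 0.1]
grip_width: -0.0001
```

Still only the sliding force of about 3 N. I'll creep on to the stop.

Request:
{"method": "step_arm", "body": {"steps": [{"xyz": [0, 0.06, 0], "turn": [0, 0, 0], "gripper": -1}, {"xyz": [0, 0.06, 0], "turn": [0, 0, 0], "gripper": -1}, {"xyz": [0, 0.06, 0], "turn": [0, 0, 0], "gripper": -1}, {"xyz": [0, 0.06, 0], "turn": [0, 0, 0], "gripper": -1}, {"xyz": [0, 0.06, 0], "turn": [0, 0, 0], "gripper": -1}, {"xyz": [0, 0, 0], "turn": [0, 0, 0], "gripper": -1}]}}

```text
time_s: 14.47
position: [0.5968, -0.0378, 0.0631]
tool_rot: [[1.0, 0.025, -0.001], [0.025, -1.0, -0.0], [-0.001, 0.0, -1.0]]
ft_force: [-0.1, 0.1, -0.9]
grip_width: -0.0002
```

Request:
{"method": "step_arm", "body": {"steps": [{"xyz": [0, 0.04, 0], "turn": [0, 0, 0], "gripper": -1}, {"xyz": [0, 0.04, 0], "turn": [0, 0, 0], "gripper": -1}, {"xyz": [0, 0.04, 0], "turn": [0, 0, 0], "gripper": -1}]}}

```text
time_s: 14.72
position: [0.5967, -0.04, 0.0631]
tool_rot: [[1.0, 0.025, -0.001], [0.025, -1.0, 0.004], [-0.001, -0.004, -1.0]]
ft_force: [1.8, 20.0, 2.7]
grip_width: 0.0005
```

20 N means the stop is reached. I'll back off inside the tray, lift and look.

Request:
{"method": "step_arm", "body": {"steps": [{"xyz": [0, -0.15, 0], "turn": [0, 0, 0], "gripper": -1}, {"xyz": [0, -0.2, 0], "turn": [0, 0, 0], "gripper": -1}, {"xyz": [0, 0, 0], "turn": [0, 0, 0], "gripper": -1}, {"xyz": [0, 0, -0.4], "turn": [0, 0, 0], "gripper": -1}, {"xyz": [0, 0, -0.7], "turn": [0, 0, 0], "gripper": -1}, {"xyz": [0, 0, -0.7], "turn": [0, 0, 0], "gripper": -1}, {"xyz": [0, 0, -0.7], "turn": [0, 0, 0], "gripper": -1}, {"xyz": [0, 0, -0.7], "turn": [0, 0, 0], "gripper": -1}, {"xyz": [0, 0, -0.7], "turn": [0, 0, 0], "gripper": -1}, {"xyz": [0, 0, -0.4], "turn": [0, 0, 0], "gripper": -1}, {"xyz": [0, 0, 0], "turn": [0, 0, 0], "gripper": -1}, {"xyz": [0, 0, 0], "turn": [0, 0, 0], "gripper": -1}]}}

```text
time_s: 15.72
position: [0.5966, -0.0283, 0.2354]
tool_rot: [[1.0, 0.025, 0.001], [0.025, -1.0, -0.001], [0.001, 0.001, -1.0]]
ft_force: [0.0, 0.3, -1.0]
grip_width: -0.0001
```

Run:
```python
from h import *
s=env.observe();print(s['time_s'],s['position'],s['ft_force'])
im,d=snap('scene','s5'); cv2.imwrite('pics/c5.png',cv2.resize(im[120:340,80:460,::-1],None,fx=2,fy=2)); W=cloud('scene',d)
X=np.array([-.028,1.]);Y=np.array([-1,-.028]);o=np.array([.5913,.148])
S=np.c_[(W.reshape(-1,3)[:,:2]-o)@X,(W.reshape(-1,3)[:,:2]-o)@Y,W.reshape(-1,3)[:,2]]
def obj(nm,x,y,r=.04,z0=.03,z1=.12):
    k=S[(np.hypot(S[:,0]-x,S[:,1]-y)<r)&(S[:,2]>z0)&(S[:,2]<z1)]
    c,rr=cv2.minEnclosingCircle(k[:,:2].astype(np.float32)); print(nm,np.round(c,4),round(rr,4),k[:,2].max())
obj('loupe',-.175,-.129); 
S0=S
W0=cloud('scene',np.load('pics/scene0.npy')).reshape(-1,3)
for t,WW in (('before',W0),('after',W.reshape(-1,3))):
    S=np.c_[(WW[:,:2]-o)@X,(WW[:,:2]-o)@Y,WW[:,2]]
    obj(t+' can',*[(np.array([.416,.0908])-o)@a for a in(X,Y)]); obj(t+' blower',*[(np.array([.7012,-.2076])-o)@a for a in(X,Y)])
    p=ray('scene',427,240,.127)[:2]; obj(t+' carton',(p-o)@X,(p-o)@Y,.045,.1,.14)
k=S0[(abs(S0[:,1])<.06)&(S0[:,0]<-.18)&(S0[:,0]>-.24)&(S0[:,2]<.07)]
for a in np.arange(-.22,-.18,.0025):
    q=k[(k[:,0]>=a)&(k[:,0]<a+.0025)]
    if len(q):print(round(a,4),len(q),np.percentile(q[:,2],[10,50,95]).round(3))
```

```text
15.7167 [ 0.59661218 -0.02829562  0.23539508] [ 0.03890315  0.29462884 -1.0200506 ]
loupe [-0.1749 -0.129 ] 0.0238 0.0570191429956729
before can [-0.0523  0.1768] 0.0189 0.05719483655640589
before blower [-0.3591 -0.1   ] 0.029 0.10699527352311111
before carton [0.1321 0.0298] 0.0397 0.13131382392958513
after can [-0.0513  0.1765] 0.0184 0.05538881933094586
after blower [-0.3589 -0.1   ] 0.0292 0.10749418962051938
after carton [0.1317 0.0295] 0.0396 0.13110679321038077
-0.2125 10 [-0.001  0.     0.001]
-0.21 16 [0.001 0.051 0.053]
-0.2075 41 [0.051 0.053 0.055]
-0.205 49 [0.056 0.058 0.059]
-0.2025 94 [0.056 0.059 0.061]
-0.2 319 [0.036 0.049 0.06 ]
-0.1975 110 [0.033 0.035 0.054]
-0.195 78 [0.033 0.034 0.037]
-0.1925 83 [0.032 0.034 0.037]
-0.19 84 [0.032 0.035 0.038]
-0.1875 87 [0.032 0.035 0.037]
-0.185 79 [0.032 0.035 0.038]
-0.1825 83 [0.033 0.035 0.037]
```

View pics/c5.png

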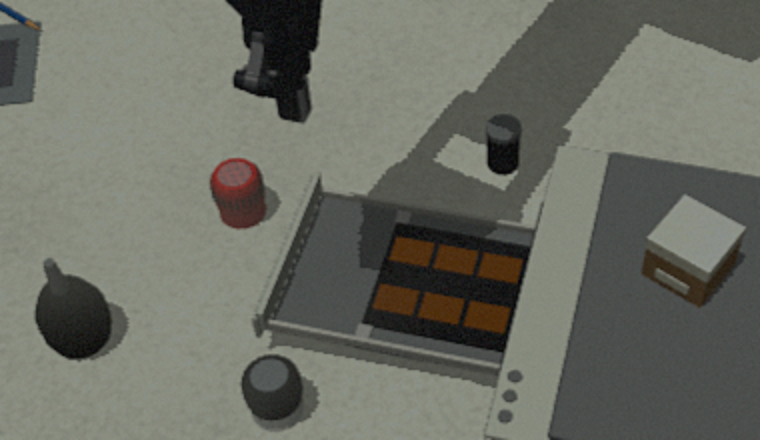

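The tray is fully out, with its lip at crop (290,255) and front plate at -0.210. The loupe at (272,387) stands beside it, and nothing else has moved. Handing in.

```bash
python3 -c "
from rig import order; print(order.close_job())"
```

```text
the job is handed in; nothing more can be done
None
```

The tray is out to its stop and the loupe stands clear of its path. The job was handed in at about 16 s; it reported no verdict.

- **Loupe:** I slid the black loupe away from the robot with the fingertips set 30 mm apart. It stands upright, its centre about 129 mm from the tray's centreline (104 mm needed).
- **Tray:** With the gripper shut, I hooked the fingertips behind the lip and pulled at about 3 N. The force rose to 20 N at the stop. I then backed off and lifted clear, so the robot touches nothing.
- **Last check:** The camera puts the front plate about 210 mm from the scanner face, which matches the stop. Canister, carton and blower measure within about 1 mm of where they started, and the red look-alike was not touched.
- **One odd reading:** The wrist force read near zero once just before the stop, with the arm paused. No check failed.

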